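# Hang the striped mug on the mug carousel

### The arm

A 7-joint arm with a two-finger parallel gripper is mounted at the origin on a cart in front of the work surface, level with it; the furniture and walls round the work are solid. World frame = base frame: x ahead of the robot, y to its left, z up, the work surface at z = 0. Lengths are in mm, angles in rad, forces in N, time in s.
With the tool pointing down it reaches from about 350 to 900 mm from the base axis. Payload 8.1 kg.
Tool frame: the origin (TCP) lies on the centre line of the jaws, within the pads' length; the fingertips stand 14 mm ahead of it and the grasp point (between the pads) lies 5 mm behind it (env.nose_length is the z of the fingertips in the tool frame, in mm); z points along the fingers, y is the line along which they close (so a half turn about z gives the same grasp; the last joint's range is limited). The gripper opens to 92 mm and grips with 3 to 60 N. Pads are 19 mm wide; open, the fingers measure 130 mm over their backs; the gripper's body (75 mm by 190 mm) begins 47 mm behind the grasp point.
Start: joints at [-1.443, 0.434, 0.025, 1.573, -0.012, 1.134, -0.075], TCP at [142.999, 608.434, 240.742] pointing down, gripper open.
Joint ranges: [-2.62, 2.62], [-0.44, 2.09], [-1.27, 1.32], [0.08, 2.57], [-1.32, 4.46], [0.12, 2], [-2.74, 2.74]. Speed limits (rad/s): [2.22, 2.22, 3.01, 3.01, 3.14, 3.14, 3.14].

### API

Orientations are given as a unit quaternion [w, x, y, z].
In Python, from station import readout, cams, order, env gives the robot as it stands.
- The arm moves only by the tool move_arm, never from a script. Its argument "targets" is a list of rows, each a list of 2 entries, a list of its own where there are three numbers: the shift along the tool's x, y, z in units of 40 mm (1.0 is 40 mm), then the turn, a rotation vector about the tool's x, y, z in units of 6 degrees (1.0 is 6 degrees). A call has 1 to 12 rows; each row is the pose to reach, as a shift and turn from the pose commanded when the call began, along the tool's axes at that moment; what a row does not reach only later rows make up. A row lasts 1/10 s, in which the tool goes at most 50 mm and 8.59 degrees, less where a joint would pass 70% of its speed; a pose out of reach is approached as far as the arm can. A call with a gripper value outside its range is refused whole. "fingers" is the finger opening in mm, from 0 to 91.8, set as the call begins (left out, the last holds). The fingers move at their own pace and stop on an object; "grip_force" is the grip in N (left out, the last holds). Time passes only in rows, so rows that repeat a pose let the fingers close. It gives the time, the measured TCP pose, the force, the opening and the grip force at its end, in the units of the state.
- readout.read_state(): the state, without advancing time (a new reading comes with each control period).
- cams.camera(name): name is "scene" or "top"; returns the picture (400x640x3 uint8, red, green, blue); there is no depth.
- cams.calibration(name): a dict with "intrinsics" (3x3 intrinsics, pixels), "pose" (4x4, takes a point from camera to world coordinates). Camera axes: x right, y down, z forward; pixel columns grow to the right and rows downward; lengths in mm; the calibration is good to about 2 mm. A picture is of the moment at which its call begins. calibration takes no time and is no camera call.
- order.hand_in(): hands the job in; it is judged then, once.
The state is a dict: "t": time; "joints": joint angles; "qd": joint speeds; "tau": joint torques, N m; "tcp_pos": TCP position; "ee_rot": TCP orientation; "force": force on the tool from outside, world axes, zero at the start; "moment": the same for the moment, N m; "grip_width": opening from 0.0 (shut) to 1.0 (fully open); "gripper_force": force on a finger pad.
Only numpy, scipy, OpenCV 4.12 (cv2) and the standard library are available. Lean on these libraries where they do the work, as an engineer would, in place of code of your own. Each camera call takes 0.05 s, during which the arm holds its last target. There are 200 camera calls.

### The job

Turn the mug carousel until its empty arm points to the front, the way the red mark on its foot points; only then hang the cream striped mug on that arm by its handle, let it go and wait a moment until it hangs there quietly, at most swaying gently. The two green mugs must stay hanging on their arms, and the jam jar stays where it stands.

Things in the scene. Friction and masses are not known exactly. Their poses are not given: they have to be found in the camera images.
- stand: Fixed foot of the mug carousel: a light wooden disc, 190 mm across and 18 mm thick, with a short neck. It does not move. Origin at the centre of its underside, on the worktop, on the vertical axis of the carousel. Its -x axis is the front, shown by a red mark on the disc running outwards from the neck and down its edge.
- front_mark (a point): Point on the worktop 99 mm from the carousel's axis, straight out along the red mark: the empty arm's seat has to come above it.
- knob (a point): Centre of the dark wooden bar knob on top of the turning part, on its axis, 253 mm above the worktop. The bar is 64 mm long (point's x axis), 16 mm wide (y axis), 34 mm tall (top at 270 mm), over a steel collar 40 mm across (top at 236 mm). Turns with the carousel: the empty arm points along its -x, the arms with the green mugs at 120 and 240 degrees from it.
- rotor (a joint): Angle of the carousel from where it stood at the start (0), counter-clockwise from above positive. It turns either way by its knob or by an arm pushed sideways, at least a full turn, and stays where it is left (friction about 0.15 N m).
- free_seat (a point): Middle of the empty arm's seat, 99 mm from the axis, 180 mm above the worktop, on the centre line of the 8 mm steel rod. From the hub (36 mm across) the rod slopes down 18 mm to the level seat (82 to 116 mm from the axis), then turns up 11 mm to its tip, 132 mm from the axis. Axes as those of knob (-x outwards along the arm).
- striped_mug: Cream mug with green-grey stripes, 0.15 to 0.31 kg, upright on the worktop. Origin on its underside; round body 78 mm across, 93 mm high, its axis at (0, 17) mm from the origin in x, y. Handle on the -y side, reaching to y = -57 mm: a loop in the y-z plane, 10 mm wide (in x) in its outer upright, up to 24 mm in its upper and lower bars.
- mug_loop (a point): Point in the handle's hole where the rod ends up: mug frame (0, -40, 64) mm. The hole, open along the mug's x axis, spans y = -47 to -22, z = 33 to 70 mm; the rod goes in along x, either way round. Let go, the mug swings down about the rod until its handle is uppermost (turned about its own x by -70 degrees), lowest edge 115 mm below the rod; let go upright, it swings widely for 2 s and sways on a while.
- mug_rim (a point): Top of the mug's rim opposite the handle, midway in the 4 to 5 mm wall, where it can be pinched from above with one finger inside: mug frame (0, 54, 92) mm. Axes as the mug's.
- green_mug_1: Plain green mug, 92 mm across and 100 mm high, hanging loose by its handle on an arm of the carousel; it leaves the arm only if knocked. The hung green mugs reach 165 mm from the carousel's axis and span 55 to 200 mm above the worktop. Origin on its underside.
- green_mug_1_loop (a point): Point in the handle's hole of that green mug where the rod runs, about 175 mm above the worktop while it hangs.
- green_mug_2: The second green mug, the same, on the third arm.
- green_mug_2_loop (a point): Point in the handle's hole of the second green mug where the rod runs, about 175 mm above the worktop while it hangs.
- jam_jar: Jam jar with white lid, 69 mm across, 99 mm high, standing to the right behind the mug. Bystander. Origin under its centre.

How it is judged (in metres and radians):
On the way, in this order (a step that is already met when the one before it is completed fails the run):
1. the empty arm points to the front: its seat within 30 mm of the front mark, seen from above, the striped mug not yet on it (horizontal distance between free_seat and front_mark below 0.03 m and distance between mug_loop and free_seat above 0.08 m), for 0.2 s.
2. the striped mug's handle is over the seat of that arm (x of mug_loop in the frame of free_seat between -0.025 and 0.025 m and y of mug_loop in the frame of free_seat between -0.02 and 0.02 m and z of mug_loop in the frame of free_seat between -0.02 and 0.012 m), for 0.2 s.
At the end, for the whole second after the job is handed in: The striped mug hangs freely by its handle on the seat of the empty arm (loop point within 25 mm along the arm, 20 mm across, +12/-20 mm in height; swaying no faster than 0.4 m/s), that seat within 34 mm of the front mark seen from above, both green mugs still hanging (all of step 2 and horizontal distance between free_seat and front_mark below 0.034 m and linear speed of striped_mug below 0.4 m/s and height (world z) of each of green_mug_1_loop, green_mug_2_loop above 0.15 m); the robot touches nothing.
It fails at once if a green mug falls off its arm (height (world z) of any of green_mug_1_loop, green_mug_2_loop below 0.13 m).
It fails at once if the jam jar is moved more than 30 mm (distance of jam_jar from where it was at the start of the episode above 0.03 m).
It also fails if it takes over 72 s, if anything falls off the work surface, if the arm or the gripper's body presses on something with over 40 N, if the wrist force passes 120 N, or if a joint passes its speed limit or range.

## Working session

There is one attempt and no reset: what is moved stays moved. The work goes in short steps, Python scripts to look and compute and a tool call to move; the robot and the scene stay as the last step left them, time stands still between calls to the robot, and variables do not carry over. Pictures are saved under pics/ and viewed, at most 13 in all, crops included, and the job is handed in when it is done.

Besides the shell and the picture viewer there is one more tool, called after ">>>" as a command line: name --argument value ..., lists and objects as JSON in quotes. move_arm: Moves the arm, as the interface text tells. Its arguments: {"type":"object","properties":{"targets":{"type":"array"},"fingers":{"type":"number"},"grip_force":{"type":"number"}},"required":["targets"]}

```bash
mkdir -p pics; ls; python3 - <<'E'
from station import readout,cams,env
import cv2,numpy as np
for n in("scene","top"):
    im=cams.camera(n); cv2.imwrite(f"pics/{n}0.png",im[:,:,::-1]); c=cams.calibration(n); print(n,np.round(c["intrinsics"],1).tolist(),np.round(c["pose"],3).tolist())
s=readout.read_state();print(s["t"],s["tcp_pos"],s["ee_rot"],env.nose_length)
E
```

```text
pics
scene [[429.8, 0.0, 318.6], [0.0, 429.8, 195.2], [0.0, 0.0, 1.0]] [[0.566, -0.532, 0.63, 30.567], [-0.824, -0.38, 0.421, -332.035], [0.015, -0.757, -0.653, 734.716], [0.0, 0.0, 0.0, 1.0]]
top [[450.2, 0.0, 315.3], [0.0, 450.2, 198.3], [0.0, 0.0, 1.0]] [[-0.022, -0.998, 0.065, 516.013], [-1.0, 0.023, 0.011, 63.487], [-0.013, -0.065, -0.998, 1260.719], [0.0, 0.0, 0.0, 1.0]]
0.1 [142.87903506 608.00134244 240.02404469] [-2.26704082e-05  1.15149992e-01  9.93347860e-01 -7.12482665e-04] 14.0
```

View pics/scene0.png

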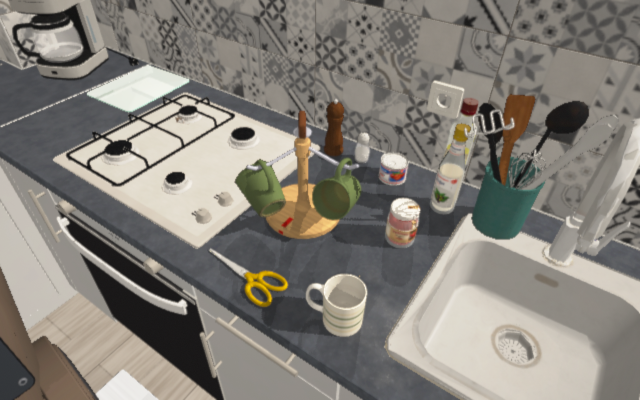

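View pics/top0.png

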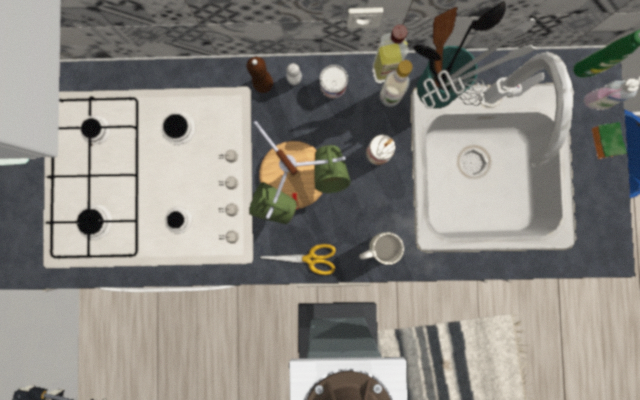

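The scene view shows the carousel around (302,190), red mark at (286,225), and mug at (343,303). In the top view the hub is about (288,160), the empty arm points up-left to (257,123), the mug is at (386,248) with its handle to the left at (365,255), and the jar is at (381,150). I'll zoom in.

```bash
cat > h.py <<'E'
import numpy as np,cv2
from station import readout,cams,env
def ray(n,uv):
    c=cams.calibration(n);T=np.array(c["pose"]);K=np.array(c["intrinsics"])
    uv=np.atleast_2d(uv).astype(float)
    d=np.c_[uv,np.ones(len(uv))]@np.linalg.inv(K).T@T[:3,:3].T
    return T[:3,3],d
def plane(n,uv,z):
    o,d=ray(n,uv);return (o+d*((z-o[2])/d[:,2])[:,None])
def proj(n,P):
    c=cams.calibration(n);T=np.linalg.inv(np.array(c["pose"]));K=np.array(c["intrinsics"])
    p=(np.atleast_2d(P)@T[:3,:3].T+T[:3,3])@K.T;return p[:,:2]/p[:,2:]
def two(uv1,uv2):
    (o1,d1),(o2,d2)=ray("top",uv1),ray("scene",uv2);d1=d1[0];d2=d2[0]
    t=np.linalg.lstsq(np.c_[d1,-d2],o2-o1,rcond=None)[0]
    a=o1+t[0]*d1;b=o2+t[1]*d2;return (a+b)/2,np.linalg.norm(a-b)
E
python3 - <<'E'
import cv2,numpy as np
from h import *
a=cv2.imread("pics/top0.png");b=cv2.imread("pics/scene0.png")
A=cv2.resize(a[110:280,235:415],None,fx=3,fy=3,interpolation=cv2.INTER_CUBIC)
cv2.imwrite("pics/topc.png",A)
B=cv2.resize(b[100:340,230:430],None,fx=2.5,fy=2.5,interpolation=cv2.INTER_CUBIC)
cv2.imwrite("pics/scenec.png",B)
E
```

```text
(no output)
```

View pics/topc.png

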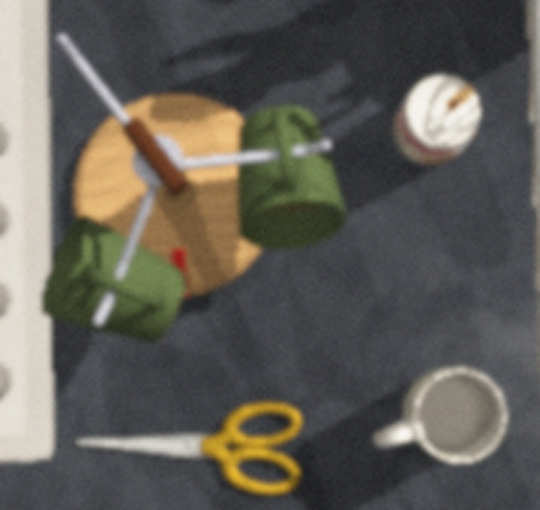

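View pics/scenec.png

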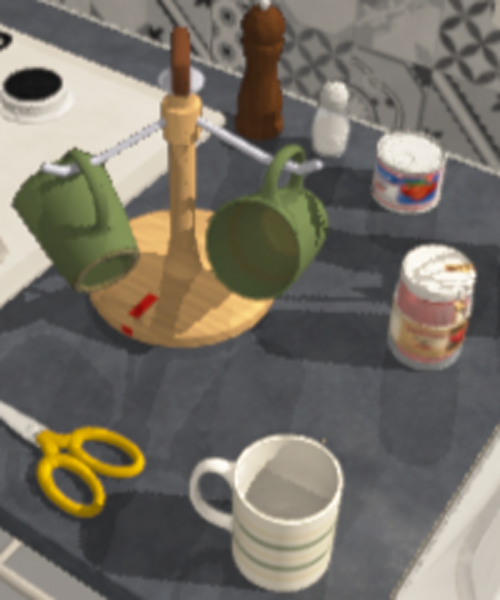

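```bash
python3 - <<'E'
import numpy as np,cv2
from h import *
T=lambda u,v:(235+(u+.5)/3-.5,110+(v+.5)/3-.5); S=lambda u,v:(230+(u+.5)/2.5-.5,100+(v+.5)/2.5-.5)
tips=plane("top",[T(63,38),T(327,145),T(99,322)],191)
ax=tips.mean(0);print("axis tips",ax, np.linalg.norm(tips-ax,axis=1),np.degrees(np.arctan2(*(tips-ax)[:,1::-1].T)))
kn=plane("top",[T(137,122),T(178,187)],270);print("knob",kn.mean(0),kn)
a=cv2.imread("pics/top0.png");b=cv2.imread("pics/scene0.png")
for n,im in(("top",a),("scene",b)):
    h=cv2.cvtColor(im,cv2.COLOR_BGR2HSV)
    m=((h[...,0]<8)|(h[...,0]>172))&(h[...,1]>190)&(h[...,2]>100)
    x0,x1,y0,y1=(255,330,175,220) if n=="top" else (270,300,210,240)
    v,u=np.nonzero(m[y0:y1,x0:x1]);uv=np.c_[u+x0,v+y0];print(n,len(uv))
    p=plane(n,uv,18)[:,:2];
    d=p-ax[:2];r=np.hypot(*d.T);k=r<96
    print("mark",p[k].mean(0),np.degrees(np.arctan2(d[k,1].mean(),d[k,0].mean())),r.min(),r.max())
# mug rim
h=cv2.cvtColor(a,cv2.COLOR_BGR2HSV)
# wood disc circle
m=((h[...,0]>8)&(h[...,0]<20)&(h[...,1]>80)&(h[...,2]>130)).astype(np.uint8);m[:, :255]=0;m[:,332:]=0;m[:138]=0;m[212:]=0
v,u=np.nonzero(m);p=plane("top",np.c_[u,v],18)[:,:2].astype(np.float32);print("disc",cv2.minEnclosingCircle(p))
e0=T(460,414);R=plane("top",[e0,T(507,414),T(460,461),T(460,367),T(413,414)],93);print("rim",R[0],np.linalg.norm(R[1:]-R[0],axis=1))
for n,im,(x0,x1,y0,y1) in(("top",a,(355,410,228,270)),("scene",b,(300,370,270,340))):
    g=im[y0:y1,x0:x1].astype(int);g=((g.sum(2)>330)).astype(np.uint8)
    c=max(cv2.findContours(g,0,1)[0],key=cv2.contourArea)
    print(n,"bbox",cv2.boundingRect(c),(x0,y0),"left px",c[c[:,0,0].argmin(),0]+[x0,y0])
    if n=="top":
        q=c[:,0]+[x0,y0]; k=q[:,0]>376; W=plane("top",q[k],93)[:,:2]; A=np.c_[2*W,np.ones(len(W))]; s=np.linalg.lstsq(A,(W**2).sum(1),rcond=None)[0];print("fit",s[:2],np.sqrt(s[2]+s[:2]@s[:2]))
print("handle",plane("top",T(378,441),64))
print("handle2",two(T(378,441),S(196,490)))
E
```

```text
axis tips [665.73131662 137.07609548 191.        ] [132.53955924 132.18706836 132.9213868 ] [ 36.2780281  -83.44300736 156.54891012]
knob [664.62088005 135.46766564 270.        ] [[689.198121   150.20540371 270.        ]
 [640.04363909 120.72992756 270.        ]]
top 12
mark [605.90628806 136.07062961] -179.03713330713393 55.39771870289751 66.65932104155247
scene 50
mark [597.31289692 135.79537129] -178.92760571982933 51.96654847743867 105.89223931531134
disc ((666.6340942382812, 136.4354248046875), 94.62686157226562)
rim [ 460.49247822 -107.53730279   93.        ] [40.25180599 40.061861   40.24152527 40.28767458]
top bbox (5, 4, 45, 33) (355, 228) left px [360 255]
fit [ 460.11247642 -106.77135398] 41.69285728486308
scene bbox (6, 3, 62, 64) (300, 270) left px [306 290]
handle [[437.039437   -39.06951162  64.        ]]
handle2 (array([436.29238708, -40.76219439,  48.46308417]), np.float64(0.9115594760972929))
```

```bash
cat >> h.py <<'E'
from scipy.spatial.transform import Rotation as R
def tool(yaw,tilt=0):
    """tool down, y axis at world angle yaw (deg); then rotated about world x by tilt"""
    c,s=np.cos(np.radians(yaw)),np.sin(np.radians(yaw))
    y=np.array([c,s,0]);z=np.array([0,0,-1.]);x=np.cross(y,z)
    return R.from_euler('x',tilt,degrees=True)*R.from_matrix(np.c_[x,y,z])
def go(pos,rot):
    s=readout.read_state();q=np.array(s["ee_rot"]);c=R.from_quat(q[[1,2,3,0]])
    d=c.inv().apply(np.array(pos)-s["tcp_pos"])/40;t=(c.inv()*rot).as_rotvec(degrees=True)/6
    print("shift",d.round(2).tolist(),"turn",t.round(2).tolist())
def st():
    s=readout.read_state();q=np.array(s["ee_rot"]);m=R.from_quat(q[[1,2,3,0]]).as_matrix()
    print("t",s["t"],"tcp",np.round(s["tcp_pos"],1),"yaw",np.degrees(np.arctan2(m[1,1],m[0,1])).round(1),"z",m[:,2].round(3),"F",np.round(s["force"],1),"w",round(s["grip_width"],3),s["gripper_force"],"j",np.round(s["joints"],2))
E
python3 -c "
from h import *
go((666,136.5,330),tool(-53.5))"
```

```text
shift [-15.43, -8.49, -2.24] turn [-0.01, 0.02, 21.71]
```

>>> move_arm --targets '[[[0,0,-2.25],[0,0,0]],[[0,0,-2.25],[0,0,0]],[[-15.4,-8.5,-2.25],[0,0,21.7]],[[-15.4,-8.5,-2.25],[0,0,21.7]],[[-15.4,-8.5,-2.25],[0,0,21.7]],[[-15.4,-8.5,-2.25],[0,0,21.7]],[[-15.4,-8.5,-2.25],[0,0,21.7]],[[-15.4,-8.5,-2.25],[0,0,21.7]],[[-15.4,-8.5,-2.25],[0,0,21.7]],[[-15.4,-8.5,-2.25],[0,0,21.7]],[[-15.4,-8.5,-2.25],[0,0,21.7]],[[-15.4,-8.5,-2.25],[0,0,21.7]]]'

```text
t: 1.3
tcp_pos: [514.8, 271.5, 330.6]
ee_rot: [-0.0, 0.763, 0.646, -0.0]
force: [0.6, 0.2, -0.3]
grip_width: 0.997
gripper_force: 0.0
```

```bash
python3 -c "
from h import *
st();go((666,136.5,330),tool(-53.5))"
```

```text
t 1.3 tcp [514.8 271.5 330.6] yaw -9.5 z [-0.  0. -1.] F [ 0.6  0.2 -0.3] w 0.997 0.0 j [-0.94  0.32  0.5   1.57 -0.16  1.29 -0.58]
shift [-2.7, 4.28, 0.01] turn [-0.0, 0.0, 7.33]
```

>>> move_arm --targets '[[[-2.7,4.3,0],[0,0,7.3]],[[-2.7,4.3,0],[0,0,7.3]],[[-2.7,4.3,0],[0,0,7.3]],[[-2.7,4.3,0],[0,0,7.3]],[[-2.7,4.3,0],[0,0,7.3]],[[-2.7,4.3,0],[0,0,7.3]],[[-2.7,4.3,0],[0,0,7.3]],[[-2.7,4.3,0],[0,0,7.3]],[[-2.7,4.3,0],[0,0,7.3]]]'

```text
t: 2.2
tcp_pos: [665.8, 140.5, 331.0]
ee_rot: [-0.001, 0.948, 0.32, 0.0]
force: [0.6, 0.3, 0.2]
grip_width: 0.999
gripper_force: 0.0
```

```bash
python3 -c "
from h import *
st();go((666,136.5,256),tool(-53.5))"
```

```text
t 2.2 tcp [665.8 140.5 331. ] yaw -52.7 z [-0.     0.001 -1.   ] F [0.6 0.3 0.2] w 0.999 0.0 j [-0.69  0.54  0.71  1.32 -0.34  1.41 -0.92]
shift [-0.06, 0.09, 1.87] turn [-0.01, -0.01, 0.13]
```

>>> move_arm --targets '[[[-0.05,0.1,0.6],[0,0,0.1]],[[-0.05,0.1,1.2],[0,0,0.1]],[[-0.05,0.1,1.6],[0,0,0.1]],[[-0.05,0.1,1.87],[0,0,0.1]],[[-0.05,0.1,1.87],[0,0,0.1]],[[-0.05,0.1,1.87],[0,0,0.1]]]'

```text
t: 2.8
tcp_pos: [667.4, 135.0, 256.7]
ee_rot: [-0.0, 0.95, 0.313, 0.0]
force: [1.6, -0.5, 0.1]
grip_width: 1.001
gripper_force: 0.0
```

```bash
python3 - <<'E'
from h import *
st()
a=cams.camera("top")[:,:,::-1];b=cams.camera("scene")[:,:,::-1]
cv2.imwrite("pics/g1.png",np.hstack([cv2.resize(a[110:220,240:360],(400,367)),cv2.resize(b[90:190,250:360],(400,367))]))
E
```

```text
t 2.8 tcp [667.4 135.  256.7] yaw -53.5 z [ 0.001  0.    -1.   ] F [ 1.6 -0.5  0.1] w 1.001 0.0 j [-0.69  0.58  0.69  1.44 -0.37  1.26 -0.9 ]
```

View pics/g1.png

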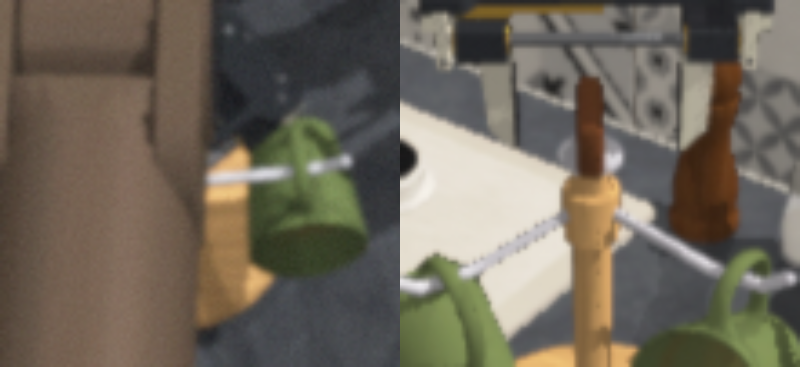

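The bar stands between the open fingers: fingers at crop columns 500 and 692, bar at 590. I'll close on it, with a small centring shift first.

>>> move_arm --targets '[[[0,-0.05,0],[0,0,0]],[[0,-0.05,0],[0,0,0]],[[0,-0.05,0],[0,0,0]],[[0,-0.05,0],[0,0,0]],[[0,-0.05,0],[0,0,0]],[[0,-0.05,0],[0,0,0]],[[0,-0.05,0],[0,0,0]],[[0,-0.05,0],[0,0,0]],[[0,-0.05,0],[0,0,0]],[[0,-0.05,0],[0,0,0]]]' --fingers 0 --grip_force 20

```text
t: 3.9
tcp_pos: [665.0, 137.7, 255.8]
ee_rot: [-0.001, 0.95, 0.313, -0.001]
force: [-11.0, 8.2, 7.6]
grip_width: 0.18
gripper_force: 6.8
```

```bash
python3 -c "
from h import *
st()"
```

```text
t 3.9 tcp [665.  137.7 255.8] yaw -53.5 z [-0.002  0.002 -1.   ] F [-11.    8.2   7.6] w 0.18 6.790441274642944 j [-0.69  0.58  0.69  1.44 -0.37  1.26 -0.9 ]
```

>>> move_arm --targets '[[[0,-0.04,0],[0,0,0]],[[0,-0.04,0],[0,0,-0.2]],[[0,-0.04,0],[0,0,-0.6]],[[0,-0.04,0],[0,0,-1.1]],[[0,-0.04,0],[0,0,-1.8]],[[0,-0.04,0],[0,0,-2.5]],[[0,-0.04,0],[0,0,-3.2]],[[0,-0.04,0],[0,0,-3.9]],[[0,-0.04,0],[0,0,-4.6]],[[0,-0.04,0],[0,0,-5.2]],[[0,-0.04,0],[0,0,-5.7]],[[0,-0.04,0],[0,0,-6]]]'

```text
t: 5.1
tcp_pos: [664.4, 138.3, 255.8]
ee_rot: [-0.001, 0.806, 0.592, -0.0]
force: [-4.0, 3.4, 1.9]
grip_width: 0.169
gripper_force: 20.0
```

```bash
python3 -c "
from h import *
st()"
```

```text
t 5.1 tcp [664.4 138.3 255.8] yaw -17.4 z [-0.001  0.001 -1.   ] F [-4.   3.4  1.9] w 0.169 20.001912117004395 j [-0.6   0.55  0.52  1.43 -0.28  1.24 -0.35]
```

>>> move_arm --targets '[[[0,0,0],[0,0,-0.4]],[[0,0,0],[0,0,-1]],[[0,0,0],[0,0,-1.7]],[[0,0,0],[0,0,-2.5]],[[0,0,0],[0,0,-3.3]],[[0,0,0],[0,0,-4.1]],[[0,0,0],[0,0,-5]],[[0,0,0],[0,0,-5.9]],[[0,0,0],[0,0,-6.8]],[[0,0,0],[0,0,-7.6]],[[0,0,0],[0,0,-8.3]],[[0,0,0],[0,0,-9]]]'

```text
t: 6.3
tcp_pos: [663.7, 138.1, 255.9]
ee_rot: [-0.001, 0.449, 0.894, -0.0]
force: [-9.6, 2.4, 4.4]
grip_width: 0.174
gripper_force: 20.0
```

>>> move_arm --targets '[[[0,0,0],[0,0,-0.6]],[[0,0,0],[0,0,-1.3]],[[0,0,0],[0,0,-2]],[[0,0,0],[0,0,-2.8]],[[0,0,0],[0,0,-3.6]],[[0,0,0],[0,0,-4.4]],[[0,0,0],[0,0,-5.3]],[[0,0,0],[0,0,-6.2]],[[0,0,0],[0,0,-7]],[[0,0,0],[0,0,-7.8]],[[0,0,0],[0,0,-8.5]],[[0,0,0],[0,0,-9.1]]]'

```text
t: 7.5
tcp_pos: [663.3, 137.5, 255.8]
ee_rot: [-0.002, -0.011, 1.0, -0.0]
force: [-9.7, 1.3, 5.9]
grip_width: 0.175
gripper_force: 20.0
```

```bash
python3 - <<'E'
from h import *
st()
a=cams.camera("top")[:,:,::-1];b=cams.camera("scene")[:,:,::-1]
cv2.imwrite("pics/g2.png",np.hstack([cv2.resize(a[110:230,235:365],(390,360)),cv2.resize(b[90:250,220:370],(390,360))]))
E
```

```text
t 7.5 tcp [663.3 137.5 255.8] yaw 91.2 z [-0.004 -0.    -1.   ] F [-9.7  1.3  5.9] w 0.175 20.00606060028076 j [-0.33  0.51  0.07  1.41 -0.04  1.23  1.34]
```

View pics/g2.png

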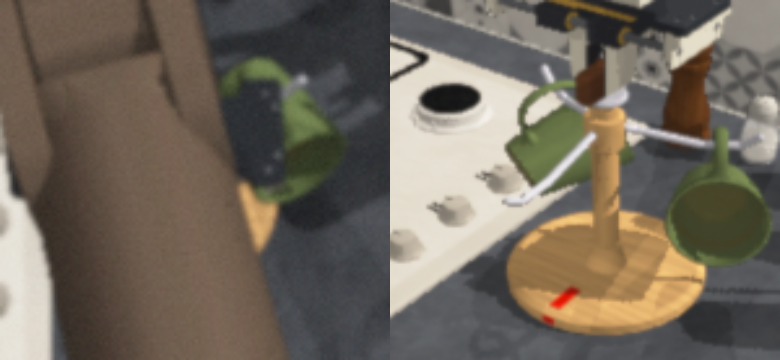

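The empty arm now lies above the red mark, and both green mugs still hang. Release and rise.

>>> move_arm --targets '[[[0,0,0],[0,0,0]],[[0,0,0],[0,0,0]],[[0,0,0],[0,0,0]],[[0,0,0],[0,0,0]],[[0,0,0],[0,0,0]],[[0,0,-0.5],[0,0,0]],[[0,0,-1.2],[0,0,0]],[[0,0,-1.9],[0,0,0]],[[0,0,-1.9],[0,0,0]],[[0,0,-1.9],[0,0,0]]]' --fingers 91

```text
t: 8.6
tcp_pos: [665.4, 137.6, 332.4]
ee_rot: [0.001, -0.009, 1.0, 0.0]
force: [-0.6, -0.1, -1.2]
grip_width: 0.973
gripper_force: 0.0
```

```bash
python3 -c "
from h import *
st();go((473,-142,330),tool(-70.5));go((473,-142,330),tool(109.5))"
```

```text
t 8.6 tcp [665.4 137.6 332.4] yaw 91.0 z [ 0.001  0.    -1.   ] F [-0.6 -0.1 -1.2] w 0.973 0.0 j [-0.33  0.48  0.08  1.28 -0.04  1.38  1.34]
shift [4.93, -6.9, 0.05] turn [0.02, -0.0, 26.92]
shift [4.93, -6.9, 0.05] turn [0.0, 0.01, -3.08]
```

>>> move_arm --targets '[[[4.9,-6.9,0.05],[0,0,-3.1]],[[4.9,-6.9,0.05],[0,0,-3.1]],[[4.9,-6.9,0.05],[0,0,-3.1]],[[4.9,-6.9,0.05],[0,0,-3.1]],[[4.9,-6.9,0.05],[0,0,-3.1]],[[4.9,-6.9,0.05],[0,0,-3.1]],[[4.9,-6.9,1.5],[0,0,-3.1]],[[4.9,-6.9,3],[0,0,-3.1]],[[4.9,-6.9,4],[0,0,-3.1]],[[4.9,-6.9,4],[0,0,-3.1]],[[4.9,-6.9,4],[0,0,-3.1]],[[4.9,-6.9,4],[0,0,-3.1]]]' --fingers 40

```text
t: 9.8
tcp_pos: [474.0, -141.9, 171.9]
ee_rot: [-0.0, -0.17, 0.985, 0.0]
force: [-0.3, -0.7, 0.2]
grip_width: 0.434
gripper_force: 0.0
```

```bash
python3 - <<'E'
from h import *
st();go((472.8,-142,77),tool(109.5))
a=cams.camera("top")[:,:,::-1];b=cams.camera("scene")[:,:,::-1]
A=cv2.resize(a[110:230,235:365],(390,360),interpolation=cv2.INTER_CUBIC)
cv2.imwrite("pics/g3.png",np.hstack([A,cv2.resize(b[220:340,290:420],(390,360))]))
E
```

```text
t 9.8 tcp [ 474.  -141.9  171.9] yaw 109.6 z [-0.001  0.    -1.   ] F [-0.3 -0.7  0.2] w 0.434 0.0 j [ 0.11  0.3   0.1   1.98 -0.04  0.87  2.14]
shift [0.03, 0.01, 2.37] turn [0.0, -0.01, 0.02]
```

View pics/g3.png

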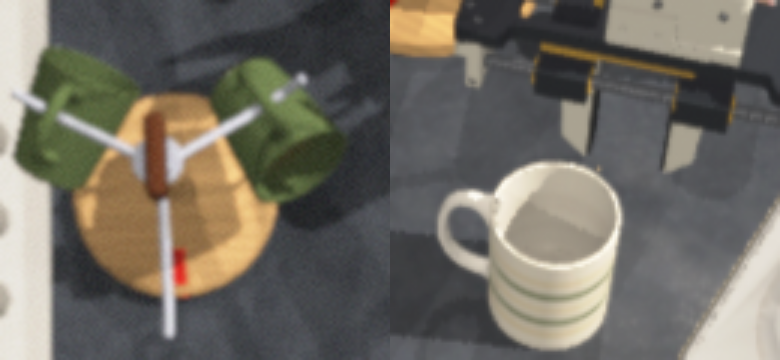

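The carousel is turned: its tip in the crop is (169,335), just over the red mark at (180,265). The fingers stand astride the mug's far rim as planned, so I'll descend.

>>> move_arm --targets '[[[0.03,0,0.6],[0,0,0]],[[0.03,0,1.2],[0,0,0]],[[0.03,0,1.7],[0,0,0]],[[0.03,0,2.1],[0,0,0]],[[0.03,0,2.35],[0,0,0]],[[0.03,0,2.35],[0,0,0]],[[0.03,0,2.35],[0,0,0]]]'

```text
t: 10.6
tcp_pos: [473.7, -142.5, 78.8]
ee_rot: [0.001, -0.17, 0.985, -0.0]
force: [0.0, 0.5, 0.7]
grip_width: 0.434
gripper_force: 0.0
```

```bash
python3 - <<'E'
from h import *
st()
t=plane("top",[(235+(u+.5)/3-.5,110+(v+.5)/3-.5) for u,v in((169,335),(14,93),(303,77))],191);ax=t.mean(0);d=t-ax
print(t,ax,np.degrees(np.arctan2(d[:,1],d[:,0])))
E
```

```text
t 10.6 tcp [ 473.7 -142.5   78.8] yaw 109.6 z [ 0.001 -0.    -1.   ] F [0.  0.5 0.7] w 0.434 0.0 j [ 0.12  0.43  0.08  2.07 -0.06  0.64  2.15]
[[532.26926795 134.65013497 191.        ]
 [728.86701256 255.46066204 191.        ]
 [736.13404852  23.51676509 191.        ]] [665.75677634 137.87585403 191.        ] [-178.61571972   61.77661036  -58.39160809]
```

>>> move_arm --targets '[[[0,0,0],[0,0,0]],[[0,0,0],[0,0,0]],[[0,0,0],[0,0,0]],[[0,0,0],[0,0,0]],[[0,0,0],[0,0,0]],[[0,0,0],[0,0,0]],[[0,0,0],[0,0,0]],[[0,0,0],[0,0,0]]]' --fingers 0 --grip_force 45

```text
t: 11.4
tcp_pos: [472.8, -142.0, 78.1]
ee_rot: [-0.0, -0.171, 0.985, 0.0]
force: [-2.9, 1.9, 5.6]
grip_width: 0.057
gripper_force: 44.6
```

```bash
python3 -c "
from h import *
st()"
```

```text
t 11.4 tcp [ 472.8 -142.    78.1] yaw 109.6 z [-0.     0.001 -1.   ] F [-2.9  1.9  5.6] w 0.057 44.64452722479109 j [ 0.12  0.44  0.08  2.07 -0.06  0.64  2.15]
```

```bash
python3 -c "
from h import *
go((478.3,43.6,217),tool(91.7))"
```

```text
shift [-1.69, 4.33, -3.47] turn [0.01, -0.0, 2.99]
```

>>> move_arm --targets '[[[0,0,-0.3],[0,0,0]],[[0,0,-0.9],[0,0,0]],[[0,0,-1.7],[0,0,0]],[[0,0.2,-2.6],[0,0,0.3]],[[-0.3,0.8,-3.2],[0,0,0.7]],[[-0.7,1.7,-3.47],[0,0,1.3]],[[-1.1,2.6,-3.47],[0,0,1.9]],[[-1.4,3.5,-3.47],[0,0,2.5]],[[-1.6,4.1,-3.47],[0,0,2.9]],[[-1.7,4.33,-3.47],[0,0,3]],[[-1.7,4.33,-3.47],[0,0,3]],[[-1.7,4.33,-3.47],[0,0,3]]]'

```text
t: 12.6
tcp_pos: [478.7, 42.9, 217.0]
ee_rot: [-0.0, -0.014, 1.0, -0.0]
force: [-0.1, -0.2, -3.4]
grip_width: 0.054
gripper_force: 45.1
```

```bash
python3 - <<'E'
from h import *
st()
a=cams.camera("top")[:,:,::-1];b=cams.camera("scene")[:,:,::-1]
cv2.imwrite("pics/g4.png",np.hstack([cv2.resize(a[130:260,240:370],(390,390),interpolation=cv2.INTER_CUBIC),cv2.resize(b[130:260,220:350],(390,390),interpolation=cv2.INTER_CUBIC)]))
E
```

```text
t 12.6 tcp [478.7  42.9 217. ] yaw 91.6 z [-0.    -0.001 -1.   ] F [-0.1 -0.2 -3.4] w 0.054 45.117019778390386 j [-0.25  0.22  0.05  1.95 -0.01  0.97  1.41]
```

View pics/g4.png

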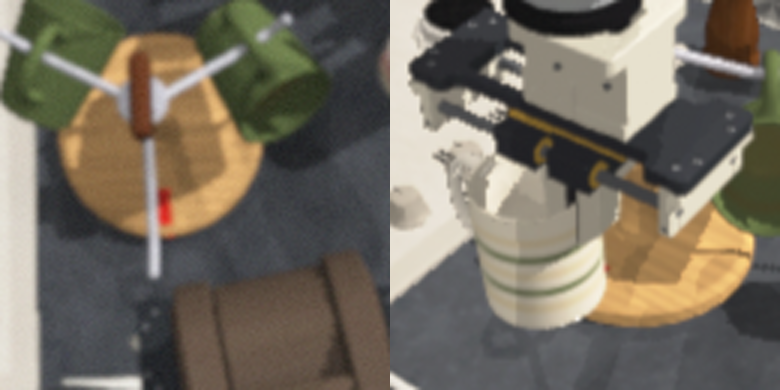

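```bash
cat >> h.py <<'E'
def mug_pts(P,yaw=91.6,roll=0):
    """mug-frame points to world from current tool pose, grasped at (0,54,78) with nominal alignment; roll about mug x"""
    s=readout.read_state();q=np.array(s["ee_rot"]);c=R.from_quat(q[[1,2,3,0]])
    M=np.array([[1,0,0],[0,-1,0],[0,0,-1]]) # mug axes in tool: x->+-x, y->-y, z->-z
    l=(np.atleast_2d(P)-[0,54,78.])
    l=R.from_euler('x',roll,degrees=True).apply(l)
    return c.apply(l@M.T)+s["tcp_pos"]
E
python3 - <<'E'
from h import *
th=np.linspace(0,2*np.pi,73)
for roll in(0,-5,5):
    pt=lambda P:proj("scene",mug_pts(P,roll=roll))
    base=pt(np.c_[39*np.cos(th),17+39*np.sin(th),0*th]);rim=pt(np.c_[39*np.cos(th),17+39*np.sin(th),93+0*th])
    h=pt([[0,-57,z] for z in(35,50,60,68)]+[[0,-30,77]])
    f=lambda p:((p-[220,130])*3+[390,0]).round().tolist()
    print(roll,"base bottom",f(base[base[:,1].argmax()]),"left",f(base[base[:,0].argmin()]),"right",f(base[base[:,0].argmax()]),"rim left",f(rim[rim[:,0].argmin()]),"rim low",f(rim[rim[:,1].argmax()]),"handle",f(h))
E
```

```text
0 base bottom [538.0, 327.0] left [481.0, 288.0] right [601.0, 282.0] rim left [467.0, 178.0] rim low [529.0, 217.0] handle [[449.0, 201.0], [447.0, 184.0], [445.0, 172.0], [444.0, 163.0], [475.0, 167.0]]
-5 base bottom [530.0, 320.0] left [472.0, 277.0] right [592.0, 277.0] rim left [468.0, 172.0] rim low [536.0, 216.0] handle [[444.0, 188.0], [443.0, 171.0], [442.0, 160.0], [441.0, 150.0], [474.0, 158.0]]
5 base bottom [541.0, 332.0] left [490.0, 298.0] right [609.0, 286.0] rim left [467.0, 185.0] rim low [521.0, 218.0] handle [[455.0, 214.0], [451.0, 197.0], [449.0, 185.0], [447.0, 175.0], [476.0, 176.0]]
```

>>> move_arm --targets '[[[-0.15,0,0],[0,0,0]],[[-0.4,0,0],[0,0,0]],[[-0.65,0,0],[0,0,0]],[[-0.9,0,0],[0,0,0]],[[-1.1,0,0],[0,0,0]],[[-1.25,0,0],[0,0,0]],[[-1.4,0,0],[0,0,0]],[[-1.5,0,0],[0,0,0]],[[-1.5,0,0],[0,0,0]]]'

```text
t: 13.6
tcp_pos: [539.2, 45.4, 216.7]
ee_rot: [0.0, -0.014, 1.0, 0.0]
force: [0.5, -0.4, -2.6]
grip_width: 0.052
gripper_force: 45.1
```

```bash
python3 - <<'E'
from h import *
st()
print(mug_pts([0,-34.5,52]),mug_pts([0,-34.5,52],roll=3))
a=cams.camera("top")[:,:,::-1];b=cams.camera("scene")[:,:,::-1]
cv2.imwrite("pics/g5.png",np.hstack([cv2.resize(a[150:250,250:350],(390,390),interpolation=cv2.INTER_CUBIC),cv2.resize(b[130:230,220:320],(390,390),interpolation=cv2.INTER_CUBIC)]))
E
```

```text
t 13.6 tcp [539.2  45.4 216.7] yaw 91.6 z [ 0.  0. -1.] F [ 0.5 -0.4 -2.6] w 0.052 45.110081228795025 j [-0.23  0.32  0.06  1.81 -0.02  1.01  1.44]
[[536.7093558  133.82676945 190.676723  ]] [[536.75190947 132.34541564 186.08060486]]
```

View pics/g5.png

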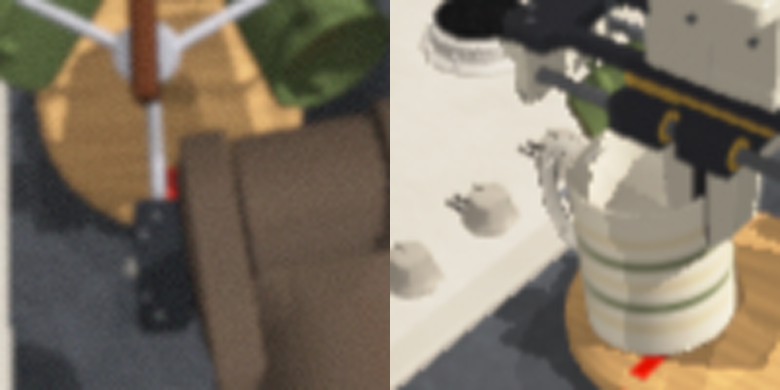

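The force has not changed and the rod is undisturbed (crop 155,100 → 158,195), so the tip is entering the hole. Continue inward.

>>> move_arm --targets '[[[-0.1,0,0],[0,0,0]],[[-0.25,0,0],[0,0,0]],[[-0.4,0,0],[0,0,0]],[[-0.55,0,0],[0,0,0]],[[-0.68,0,0],[0,0,0]],[[-0.78,0,0],[0,0,0]],[[-0.78,0,0],[0,0,0]]]'

```text
t: 14.4
tcp_pos: [570.5, 46.2, 216.6]
ee_rot: [0.0, -0.014, 1.0, -0.0]
force: [1.0, 0.2, -2.7]
grip_width: 0.053
gripper_force: 45.1
```

```bash
python3 - <<'E'
from h import *
st()
print(mug_pts([0,-40,64]))
E
```

```text
t 14.4 tcp [570.5  46.2 216.6] yaw 91.6 z [ 0. -0. -1.] F [ 1.   0.2 -2.7] w 0.053 45.10964916957164 j [-0.22  0.37  0.07  1.74 -0.03  1.03  1.45]
[[567.8744768  140.19005636 202.58643089]]
```

>>> move_arm --targets '[[[0,-0.1,0.1],[0,0,0]],[[0,-0.12,0.25],[0,0,0]],[[0,-0.12,0.38],[0,0,0]],[[0,-0.12,0.45],[0,0,0]],[[0,-0.12,0.45],[0,0,0]],[[0,-0.12,0.45],[0,0,0]],[[0,-0.12,0.45],[0,0,0]]]'

```text
t: 15.1
tcp_pos: [570.3, 41.5, 199.0]
ee_rot: [0.0, -0.014, 1.0, 0.0]
force: [-0.1, 0.2, -3.4]
grip_width: 0.051
gripper_force: 45.1
```

```bash
python3 - <<'E'
from h import *
st();print(mug_pts([0,-40,64]))
p=np.array([94,12.])
for th in range(4,49,4):
    a=np.radians(th);r=np.array([[np.cos(a),np.sin(a)],[-np.sin(a),np.cos(a)]])@p
    print(th,round(th/6,2),((p-r)/40).round(2))
E
```

```text
t 15.1 tcp [570.3  41.5 199. ] yaw 91.6 z [ 0.  0. -1.] F [-0.1  0.2 -3.4] w 0.051 45.11265989844105 j [-0.22  0.39  0.07  1.76 -0.03  0.99  1.46]
[[567.58892595 135.49122112 184.96282476]]
4 0.67 [-0.02  0.16]
8 1.33 [-0.02  0.33]
12 2.0 [-0.01  0.5 ]
16 2.67 [0.01 0.66]
20 3.33 [0.04 0.82]
24 4.0 [0.08 0.98]
28 4.67 [0.13 1.14]
32 5.33 [0.2  1.29]
36 6.0 [0.27 1.44]
40 6.67 [0.36 1.58]
44 7.33 [0.45 1.72]
48 8.0 [0.55 1.85]
```

>>> move_arm --targets '[[[0,0,0.06],[-0.25,0,0]],[[0,-0.02,0.16],[-0.67,0,0]],[[0,-0.02,0.33],[-1.33,0,0]],[[0,-0.01,0.5],[-2,0,0]],[[0,0.01,0.66],[-2.67,0,0]],[[0,0.04,0.82],[-3.33,0,0]],[[0,0.08,0.98],[-4,0,0]],[[0,0.08,0.98],[-4,0,0]],[[0,0.08,0.98],[-4,0,0]],[[0,0.08,0.98],[-4,0,0]]]'

```text
t: 16.1
tcp_pos: [570.4, 45.3, 160.2]
ee_rot: [-0.002, -0.015, 0.978, 0.207]
force: [-0.1, -0.4, -2.8]
grip_width: 0.05
gripper_force: 45.2
```

```bash
python3 - <<'E'
from h import *
st();print(mug_pts([0,-40,64]))
p=np.array([94,12.])
for th in range(4,33,4):
    a=np.radians(th);r=np.array([[np.cos(a),np.sin(a)],[-np.sin(a),np.cos(a)]])@p
    print(th,round(th/6,2),((p-r)/40).round(2))
E
```

```text
t 16.1 tcp [570.4  45.3 160.2] yaw 91.7 z [-0.011  0.406 -0.914] F [-0.1 -0.4 -2.8] w 0.05 45.22041383783744 j [ 0.15  0.48 -0.1   1.8  -0.46  0.95  1.95]
[[567.67243232 136.84016482 185.5820636 ]]
4 0.67 [-0.02  0.16]
8 1.33 [-0.02  0.33]
12 2.0 [-0.01  0.5 ]
16 2.67 [0.01 0.66]
20 3.33 [0.04 0.82]
24 4.0 [0.08 0.98]
28 4.67 [0.13 1.14]
32 5.33 [0.2  1.29]
```

>>> move_arm --targets '[[[0,0,0.06],[-0.25,0,0]],[[0,-0.02,0.16],[-0.67,0,0]],[[0,-0.02,0.33],[-1.33,0,0]],[[0,-0.01,0.5],[-2,0,0]],[[0,0.01,0.66],[-2.67,0,0]],[[0,0.04,0.82],[-3.33,0,0]],[[0,0.04,0.82],[-3.33,0,0]],[[0,0.04,0.82],[-3.33,0,0]],[[0,0.04,0.82],[-3.33,0,0]]]'

```text
t: 17.0
tcp_pos: [570.0, 60.1, 131.1]
ee_rot: [-0.005, -0.014, 0.927, 0.374]
force: [0.7, 0.1, -3.8]
grip_width: 0.053
gripper_force: 45.3
```

```bash
python3 - <<'E'
from h import *
st();print(mug_pts([0,-40,64]));q=np.array(readout.read_state()["ee_rot"]);c=R.from_quat(q[[1,2,3,0]]);print(c.inv().apply([0,0,-4])/40)
b=cams.camera("scene")[:,:,::-1];a=cams.camera("top")[:,:,::-1]
cv2.imwrite("pics/g6.png",np.hstack([cv2.resize(a[120:240,250:370],(390,390),interpolation=cv2.INTER_CUBIC),cv2.resize(b[130:250,220:340],(390,390),interpolation=cv2.INTER_CUBIC)]))
E
```

```text
t 17.0 tcp [570.   60.1 131.1] yaw 91.8 z [-0.019  0.693 -0.721] F [ 0.7  0.1 -3.8] w 0.053 45.25888003176078 j [ 0.39  0.66 -0.24  1.8  -0.72  1.02  2.27]
[[567.62893104 137.54453123 186.17838276]]
[ 0.00016493 -0.06934018  0.07205492]
```

View pics/g6.png

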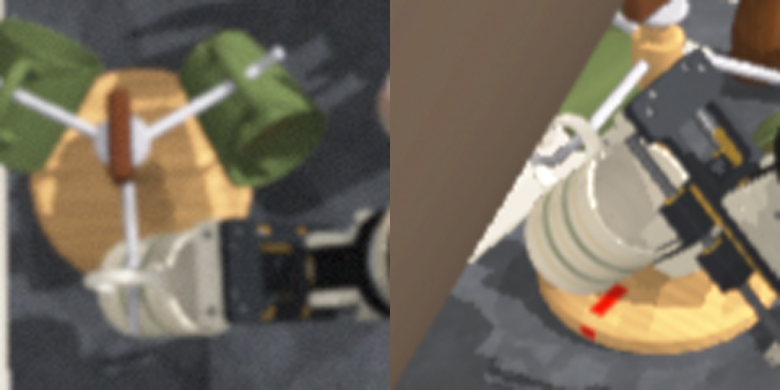

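The handle is threaded on the rod, at crop (130,280) in the top view and (575,140) in the scene view, with the mug tilted 44°. Lower it onto the rod.

>>> move_arm --targets '[[[0,-0.04,0.04],[0,0,0]],[[0,-0.09,0.09],[0,0,0]],[[0,-0.12,0.12],[0,0,0]],[[0,-0.12,0.12],[0,0,0]],[[0,-0.12,0.12],[0,0,0]]]'

```text
t: 17.6
tcp_pos: [569.8, 59.4, 123.7]
ee_rot: [-0.005, -0.013, 0.927, 0.375]
force: [1.0, -0.7, 2.6]
grip_width: 0.052
gripper_force: 44.7
```

```bash
python3 - <<'E'
from h import *
st();print(mug_pts([0,-40,64]))
E
```

```text
t 17.6 tcp [569.8  59.4 123.7] yaw 91.6 z [-0.019  0.694 -0.719] F [ 1.  -0.7  2.6] w 0.052 44.729110073749325 j [ 0.39  0.67 -0.24  1.8  -0.72  1.01  2.28]
[[567.64016057 136.69046745 178.97469905]]
```

>>> move_arm --targets '[[[0,0,0],[0,0,0]],[[0,0,0],[0,0,0]],[[0,0,-0.3],[0,0,0]],[[0,0,-0.9],[0,0,0]],[[0,0,-1.7],[0,0,0]],[[0,0,-2.6],[0,0,0]],[[0,0,-3.5],[0,0,0]],[[0,0,-4],[0,0,0]],[[0,0,-4],[0,0,0]],[[0,0,-4],[0,0,0]]]' --fingers 30

```text
t: 18.6
tcp_pos: [572.6, -51.8, 238.5]
ee_rot: [-0.005, -0.013, 0.927, 0.374]
force: [0.7, 0.2, -1.1]
grip_width: 0.327
gripper_force: 0.0
```

```bash
python3 - <<'E'
from h import *
st()
b=cams.camera("scene")[:,:,::-1];a=cams.camera("top")[:,:,::-1]
cv2.imwrite("pics/g7.png",np.hstack([cv2.resize(a[120:240,250:370],(390,390),interpolation=cv2.INTER_CUBIC),cv2.resize(b[110:250,220:360],(390,390),interpolation=cv2.INTER_CUBIC)]))
E
```

```text
t 18.6 tcp [572.6 -51.8 238.5] yaw 91.6 z [-0.019  0.694 -0.72 ] F [ 0.7  0.2 -1.1] w 0.327 0.0 j [ 0.51  0.58 -0.17  1.6  -0.63  1.34  2.21]
```

View pics/g7.png

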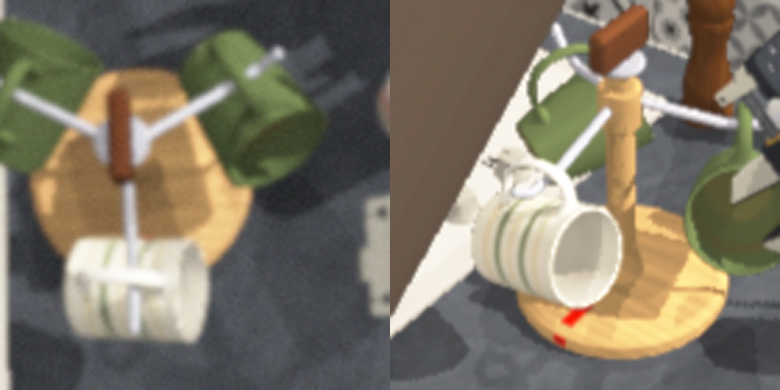

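The striped mug hangs by its handle, with the rod through the loop at top crop (133,280). Wait for the sway to die down.

>>> move_arm --targets '[[[0,0,-4],[0,0,0]],[[0,0,-4],[0,0,0]],[[0,0,-4],[0,0,0]],[[0,0,-4],[0,0,0]],[[0,0,-4],[0,0,0]],[[0,0,-4],[0,0,0]],[[0,0,-4],[0,0,0]],[[0,0,-4],[0,0,0]],[[0,0,-4],[0,0,0]],[[0,0,-4],[0,0,0]],[[0,0,-4],[0,0,0]],[[0,0,-4],[0,0,0]]]'

```text
t: 19.9
tcp_pos: [575.9, -162.8, 353.7]
ee_rot: [-0.005, -0.013, 0.927, 0.374]
force: [-1.0, 0.5, -0.0]
grip_width: 0.327
gripper_force: 0.0
```

>>> move_arm --targets '[[[0,0,0],[0,0,0]],[[0,0,0],[0,0,0]],[[0,0,0],[0,0,0]],[[0,0,0],[0,0,0]],[[0,0,0],[0,0,0]],[[0,0,0],[0,0,0]],[[0,0,0],[0,0,0]],[[0,0,0],[0,0,0]],[[0,0,0],[0,0,0]],[[0,0,0],[0,0,0]],[[0,0,0],[0,0,0]],[[0,0,0],[0,0,0]]]'

```text
t: 21.1
tcp_pos: [575.9, -162.9, 353.7]
ee_rot: [-0.005, -0.013, 0.927, 0.374]
force: [-0.8, -0.2, -0.5]
grip_width: 0.33
gripper_force: 0.0
```

>>> move_arm --targets '[[[0,0,0],[0,0,0]],[[0,0,0],[0,0,0]],[[0,0,0],[0,0,0]],[[0,0,0],[0,0,0]],[[0,0,0],[0,0,0]],[[0,0,0],[0,0,0]],[[0,0,0],[0,0,0]],[[0,0,0],[0,0,0]],[[0,0,0],[0,0,0]],[[0,0,0],[0,0,0]],[[0,0,0],[0,0,0]],[[0,0,0],[0,0,0]]]'

```text
t: 22.3
tcp_pos: [575.9, -162.8, 353.7]
ee_rot: [-0.005, -0.013, 0.927, 0.374]
force: [0.3, -0.1, 0.0]
grip_width: 0.325
gripper_force: 0.0
```

>>> move_arm --targets '[[[0,0,0],[0,0,0]],[[0,0,0],[0,0,0]],[[0,0,0],[0,0,0]],[[0,0,0],[0,0,0]],[[0,0,0],[0,0,0]],[[0,0,0],[0,0,0]],[[0,0,0],[0,0,0]],[[0,0,0],[0,0,0]],[[0,0,0],[0,0,0]],[[0,0,0],[0,0,0]],[[0,0,0],[0,0,0]],[[0,0,0],[0,0,0]]]'

```text
t: 23.5
tcp_pos: [575.9, -162.8, 353.7]
ee_rot: [-0.005, -0.013, 0.927, 0.374]
force: [0.4, 0.4, 0.1]
grip_width: 0.325
gripper_force: 0.0
```

```bash
python3 - <<'E'
from h import *
st()
f=[cams.camera("top") for _ in range(12)]
g=[cv2.GaussianBlur(x[185:240,262:325],(3,3),0).astype(int) for x in f]
print([round(float(np.abs(x-g[0]).mean()),1) for x in g])
m=[]
for x in g:
    k=(x.sum(2)>400); k[:8]=0; m.append(np.nonzero(k)[1].mean().round(2))
print("centroid col",m)
T=lambda u,v:(250+(u+.5)/3.25-.5,120+(v+.5)/3.25-.5)
a=f[-1][:,:,::-1];b=cams.camera("scene")[:,:,::-1]
cv2.imwrite("pics/g8.png",np.hstack([cv2.resize(a[120:240,250:370],(390,390),interpolation=cv2.INTER_CUBIC),cv2.resize(b[110:250,220:360],(390,390),interpolation=cv2.INTER_CUBIC)]))
E
```

```text
t 23.5 tcp [ 575.9 -162.8  353.7] yaw 91.6 z [-0.02   0.694 -0.72 ] F [0.4 0.4 0.1] w 0.325 0.0 j [ 0.61  0.58 -0.12  1.3  -0.58  1.68  2.15]
[0.0, 0.8, 0.8, 0.8, 0.8, 0.8, 0.8, 0.8, 0.8, 0.8, 0.8, 0.8]
centroid col [np.float64(35.24), np.float64(35.22), np.float64(35.24), np.float64(35.21), np.float64(35.23), np.float64(35.22), np.float64(35.25), np.float64(35.23), np.float64(35.23), np.float64(35.26), np.float64(35.22), np.float64(35.21)]
```

View pics/g8.png

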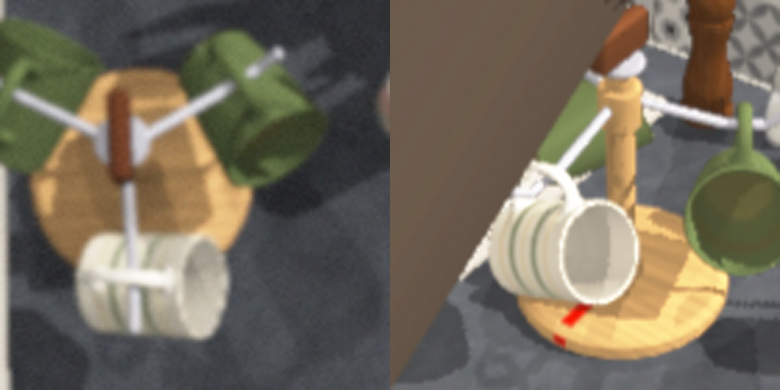

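The mug hangs still, with its handle crossing the rod at (133,278), about 35 mm inside the tip and so on the seat. Both green mugs are hanging.

```bash
python3 -c "
from station import order
print(order.hand_in())"
```

```text
the job is handed in; nothing more can be done
None
```

The job is handed in: the carousel's empty arm points to the front, the striped mug hangs still on its seat, both green mugs are still on their arms, and nothing came near the jam jar; the hand-in returned no verdict.

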